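Stock the empty bin, fit its electronic label behind the rail lip and hold it home

TASK

Stock the empty blue bin: lift the scoop off the counting scale by its handle, tip all four clips from it into that bin, and set the scoop back flat on the scale's steel platter. Then label the bin: take the white electronic label out of its charging cradle and, display to the front like the label beside it, push its tongue down behind the rail's lip in the open bay before that bin, against the sprung contact, until its housing sits fully home on the lip. It springs back if let go and still has to pair, so finish while holding it pressed home, and leave the carton and the marker at the back standing where they are.

Things in the scene. Friction and masses are not known exactly. Their poses are not given: they have to be found in the camera images.
- scoop_grip (a point): Grip point of the loose scoop (0.14 kg): middle of its black handle, 28 mm above the scoop's underside. The handle lies along y, 18 mm wide (x), from y = -26 to +30 mm, z from -14 to +10 mm. x, y level, z up; +y points to the scoop's open mouth. Starts flat on the scale with the clips in it; keep it level until over the bin
- scoop_mouth (a point): Middle of the floor edge of the scoop's open mouth: 130 mm along +y and 28 mm below scoop_grip, same axes. The polished steel pan reaches 100 mm back from here, 84 mm wide (x), walls 30 mm high. It is slippery: pieces begin to slide out at about 20 degrees
- scale: Grey counting scale, fixed, 225 mm deep (x) by 190 mm (y); origin under its centre, z up, display side at -x. Its steel platter, 165 x 180 mm, is centred 26 mm along +x, top 50 mm above the work surface
- clip_a: One of four black moulded clips, 10 x 24 x 9 mm (24 along its y), 10 g, origin under its centre; starts loose in the scoop
- clip_b: One of four black moulded clips, 10 x 24 x 9 mm (24 along its y), 10 g, origin under its centre; starts loose in the scoop
- clip_c: One of four black moulded clips, 10 x 24 x 9 mm (24 along its y), 10 g, origin under its centre; starts loose in the scoop
- clip_d: One of four black moulded clips, 10 x 24 x 9 mm (24 along its y), 10 g, origin under its centre; starts loose in the scoop
- bin_in (a point): Centre of the inner floor of the empty blue bin, 39 mm above the work surface; fixed to the rack, same axes. Inside 114 mm (x) by 118 mm (y); side and back walls rise 72 mm above this point, the front wall (at -x) 45 mm. No other bin on its -y side
- rack: Grey two-bin rack, fixed, 272 mm wide (y), from 70 mm (front) along -x to 103 mm along +x of its origin, bin rims 112 mm above the work surface; origin under its middle, x from front to back, y to the left seen from the front. Empty bin and open bay on the -y side; the bin on the +y side holds offcuts and has its label fitted
- bay (a point): Middle of the mouth of the open label bay, level with the top of the rail's rolled lip, 40 mm above the work surface; axes as the rack, channel along y. Lip 3.5 mm along -x, back wall 3.5 mm along +x: mouth 7 mm wide, ribs 32 mm either side along y. The sprung contact's top is 14 mm below. The bin's front wall begins 37 mm along +x, up to 44 mm above
- label_mid (a point): Centre of the loose white electronic label's housing: 14 mm thick (x), 60 wide (y), 60 high (z), display on its -x face, z up, 0.08 kg; pinch by thickness or width, best in the upper half. Starts standing in the cradle. Fully home, its housing resting on the lip, this point is 30 mm above point bay and 5 mm along -x of it
- label_foot (a point): Middle of the foot of the label's black tongue, 52 mm below and 5 mm along +x of label_mid, same axes. The tongue is 56 mm wide (y), 4 mm thick (x), and reaches 22 mm below the housing; its last 6 mm are 50 mm wide and 2 mm thick
- cradle: Black charging cradle, fixed block 50 mm (x) by 92 mm (y), 30 mm high, origin under its centre. Its slot holds the label's tongue with 0.5 to 1.5 mm play; the housing rests on its top; the label lifts straight up
- contact (a joint): Travel of the sprung contact in the bay, m: 0 when free, grows as it is pressed down, 0.008 with the label fully home. Takes about 3 N to start and 7 N at 8 mm; then the housing meets the lip and the force rises sharply. It pushes the label back up when let go
- carton: Blue and yellow carton, 59 x 61 x 170 mm, loose, origin under it; stays where it is
- marker: Black marker standing on its cap, 18 mm diameter, 128 mm high, loose, origin under it; stays where it is
Not all that is in view belongs to the job. Of the things that look like the part that bears label_mid, the larger one is meant.

How it is judged:
By the outcome, as a careful person would: the job done as asked, in the order asked, and still so for the second after the job is handed in, while the arm keeps its last pose, push and grip.
It also fails if it takes over 64 s, if anything falls off the work surface, if the arm or the gripper's body presses on something with over 40 N, if the wrist force passes 120 N, or if a joint passes its speed limit or range.

ROBOT

A 7-joint arm with a two-finger parallel gripper is mounted at the origin on the work surface; the furniture and walls round the work are solid. World frame = base frame: x ahead of the robot, y to its left, z up, the work surface at z = 0. Lengths are in mm, angles in rad, forces in N, time in s.
With the tool pointing down it reaches from about 400 to 850 mm from the base axis. Payload 4.5 kg.
Tool frame: the origin (TCP) lies at the centre of the arm's flange, where the gripper is bolted on; the fingertips stand 166 mm ahead of it and the grasp point (between the pads) lies 147 mm ahead of it; z points along the fingers, y is the line along which they close (so a half turn about z gives the same grasp; the last joint's range is limited). The gripper opens to 88 mm and grips with 3 to 60 N. Pads are 18 mm wide; open, the fingers measure 123 mm over their backs; the gripper's body (75 mm by 187 mm) begins 45 mm behind the grasp point.
Start: joints at [0.034, 0.689, -0.195, 1.565, 0.157, 0.902, -0.215], TCP at [625.01, 0.024, 404.743] pointing down, gripper open.
Joint ranges: [-3.01, 3.01], [-0.46, 2.08], [-1.47, 1.51], [0.13, 2.56], [-1, 4.14], [0.04, 2.09], [-2.66, 2.66]. Speed limits (rad/s): [2.57, 2.57, 3.14, 3.14, 3.14, 3.14, 3.14].

INTERFACE

Orientations are given as a unit quaternion [x, y, z, w].
In Python, from workcell import manip, snapshot, camera_params gives the robot as it stands.
- The arm moves only by the tool step_arm, never from a script. Its argument "increments" is a list of rows, each a list of 5 numbers: the shift along the tool's x, y, z in m, then the turn about the tool's z in rad, then the finger opening in m, from 0 to 0.0881. A call has 1 to 20 rows; each row shifts and turns the commanded pose from where the row before left it, along the tool's axes as they then stand; what a row does not reach is not made up. A row lasts 1/12 s, in which the tool goes at most 41.7 mm and 7.16 degrees, less where a joint would pass 70% of its speed; a pose out of reach is approached as far as the arm can. A call is refused whole if a number of a shift passes 0.0417 or a number of a turn 0.125, either way. A call with a gripper value outside its range is refused whole. The fingers move at their own pace and stop on an object; "force" is the grip in N (left out, the last holds). Time passes only in rows, so rows that do not move let the fingers close. It gives the time, the measured TCP pose, the force, the opening and the grip force at its end, in the units of the state.
- manip.observe(): the state, without advancing time (a new reading comes with each control period).
- snapshot(name): name is "scene" or "side" or "wrist"; returns (picture, depth): 420x560x3 uint8, red, green, blue; 420x560 float32, mm along the optical axis (not along the pixel's ray), 0 where there is no reading.
- camera_params(name): a dict with "fx", "fy", "cx", "cy" (pixels), "rvec" (rotation vector, rad) and "tvec" (3), from world to camera coordinates, as OpenCV has them. Camera axes: x right, y down, z forward; pixel columns grow to the right and rows downward; lengths in mm; the calibration is good to about 2 mm. A picture is of the moment at which its call begins: read the wrist's pose just before it. camera_params takes no time and is no camera call; for the wrist camera it gives the pose at the moment of the call.
- manip.sign_off(): hands the job in; it is judged then, once.
The state is a dict: "time": time; "joint_pos": joint angles; "joint_vel": joint speeds; "tau": joint torques, N m; "position": TCP position; "eef_rot": TCP orientation; "ft_force": force on the tool from outside, world axes, zero at the start; "ft_torque": the same for the moment, N m; "grip_width": finger opening in mm; "grasp_force": force on a finger pad.
Only numpy, scipy, OpenCV 4.12 (cv2) and the standard library are available. Lean on these libraries where they do the work, as an engineer would, in place of code of your own. Each camera call takes 0.05 s, during which the arm holds its last target. There are 200 camera calls.

## Working session

There is one attempt and no reset: what is moved stays moved. The work goes in short steps, Python scripts to look and compute and a tool call to move; the robot and the scene stay as the last step left them, time stands still between calls to the robot, and variables do not carry over. Pictures are saved under pics/ and viewed, at most 10 in all, crops included, and the job is handed in when it is done.

Besides the shell and the picture viewer there is one more tool, called after "Request:" as name(argument=value, ...) on one line, values as JSON. step_arm: Moves the arm, as the interface text tells. Its arguments: {"type":"object","properties":{"increments":{"type":"array"},"force":{"type":"number"}},"required":["increments"]}

```bash
mkdir -p pics
cat > h.py <<'E'
import numpy as np, cv2
from workcell import manip, snapshot, camera_params
def shot(name):
    p=camera_params(name); im,d=snapshot(name)
    R=cv2.Rodrigues(np.array(p['rvec'],float))[0]; t=np.array(p['tvec'],float).ravel()
    v,u=np.mgrid[:420,:560]
    pc=np.stack([(u-p['cx'])/p['fx']*d,(v-p['cy'])/p['fy']*d,d],-1)
    W=(pc-t)@R; W[d==0]=np.nan
    return im,d,W,p
def save(name,im,s=1):
    cv2.imwrite('pics/'+name+'.png',cv2.resize(im[:,:,::-1],None,fx=s,fy=s,interpolation=cv2.INTER_CUBIC))
E
python3 - <<'E'
from h import *
print(manip.observe())
for n in('scene','side'):
    im,d,W,p=shot(n); save(n+'0',im,1.4); np.savez('/tmp/'+n,im=im,W=W); print(n,p)
E
```

```text
{'time': 0.0, 'joint_pos': array([ 0.03382819,  0.69000706, -0.1945151 ,  1.56631194,  0.15731938,
        0.90249146, -0.21510835]), 'joint_vel': array([-4.69772408e-06, -1.00844744e-03,  6.33369635e-05,  5.40382401e-04,
        1.44313975e-03, -9.22558856e-04, -1.27769595e-03]), 'tau': array([ 3.38560185e-04, -5.27571630e+01, -1.26686912e+00, -1.53434461e+01,
       -5.26333472e-02,  6.56995355e-03,  1.65937727e-04]), 'position': array([ 6.24685364e+02, -4.67010692e-02,  4.03903932e+02]), 'eef_rot': array([ 7.07086406e-01,  7.07126567e-01, -6.93159007e-04, -5.92734550e-04]), 'ft_force': array([ 0.05635849,  0.66929647, -0.29443614]), 'ft_torque': array([-0.01442737,  0.00808606,  0.003521  ]), 'grasp_force': 0.0, 'grip_width': 88.44828137801571}
scene {'fx': 384.7370134882016, 'fy': 384.7370134882016, 'cx': 279.936190657378, 'cy': 208.09385816802958, 'rvec': array([ 1.13078145, -2.28042911,  1.03704267]), 'tvec': array([323.14104504, 319.38282437, 656.03101232])}
side {'fx': 514.4678627166853, 'fy': 514.4678627166853, 'cx': 281.44246418336024, 'cy': 204.71036504209462, 'rvec': array([ 0.22790121, -2.9211243 ,  1.00422786]), 'tvec': array([ 504.76167429,  122.77473726, 1199.25799068])}
```

View pics/scene0.png

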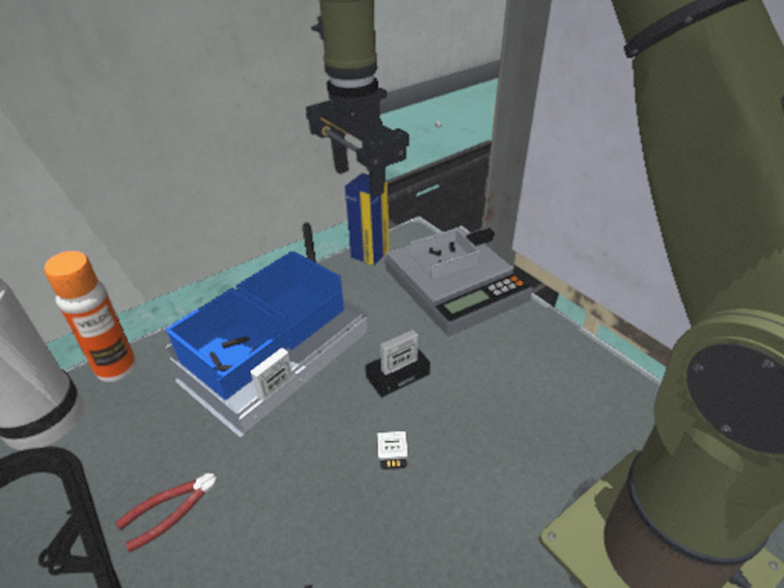

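View pics/side0.png

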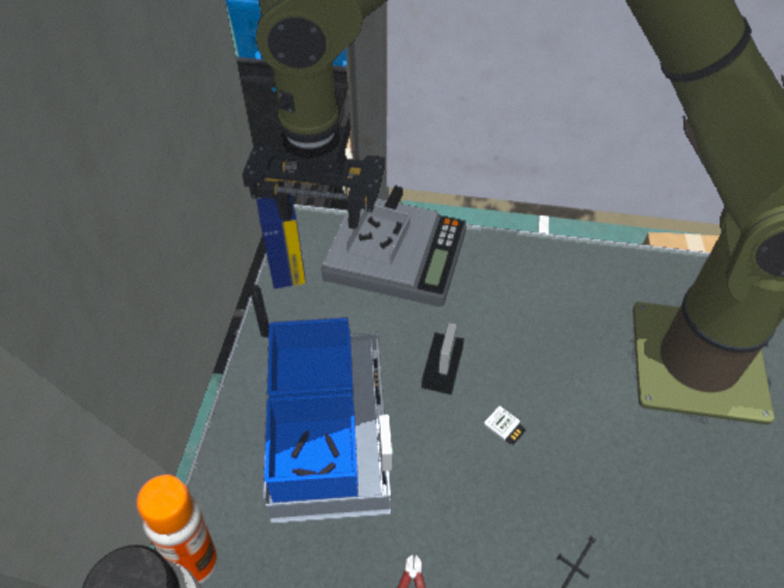

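The scene picture shows the scoop on the scale with its handle at about (480,237) and clips in the pan. The empty blue bin is at (295,290), the offcut bin at (225,345) and its fitted label at (270,372). What could be taken for the label:
- **Standing label:** in the black cradle at (400,352).
- **Small flat tag:** on the table at (392,448).
- **Fitted label:** at (270,372).

I choose the larger one, standing in the cradle at (400,352).

Run:
```python
from h import *
A={n:np.load('/tmp/'+n+'.npz') for n in('scene','side')}
# close crops
a=A['scene']['im'][140:350,220:400]; b=A['side']['im'][120:330,180:380]
a=cv2.resize(a,None,fx=2,fy=2,interpolation=2); b=cv2.resize(b,None,fx=2,fy=2,interpolation=2)
save('crop',np.hstack([a,b]))
def seg(n,box,z0,z1,lab,extra=None):
    im,W=A[n]['im'].astype(int),A[n]['W']; u0,v0,u1,v1=[int(q/1.4) for q in box]
    w=W[v0:v1,u0:u1].reshape(-1,3); c=im[v0:v1,u0:u1].reshape(-1,3)
    m=(w[:,2]>z0)&(w[:,2]<z1)
    if extra: m&=extra(c)
    w=w[m]
    if len(w)<5: print(lab,n,'few',len(w)); return
    q=np.float32(w[:,:2]); r=cv2.minAreaRect(q)
    print(lab,n,len(w),'p1',np.percentile(w,2,0).round(1),'p99',np.percentile(w,98,0).round(1),'med',np.median(w,0).round(1),'rect',np.round(r[0],1),np.round(r[1],1),round(r[2],1))
dark=lambda c:c.max(1)<70
seg('side',(375,175,410,230),58,110,'handle',dark)
seg('scene',(465,222,500,250),58,110,'handle',dark)
seg('side',(315,190,470,300),46,53,'platter')
seg('scene',(380,210,540,330),46,53,'platter')
seg('side',(340,195,415,270),70,90,'scooprim')
seg('scene',(425,225,480,285),70,90,'scooprim')
seg('side',(415,310,470,400),26,34,'cradletop')
seg('scene',(360,340,435,395),26,34,'cradletop')
seg('side',(430,310,470,385),70,140,'label')
seg('scene',(375,325,425,380),40,140,'label')
seg('scene',(375,325,425,380),84,140,'labeltop')
seg('scene',(245,345,295,400),50,140,'fitted')
seg('side',(375,405,400,475),50,140,'fitted')
blue=lambda c:(c[:,2]>c[:,0]+50)
seg('side',(255,310,365,510),104,120,'rims',blue)
seg('scene',(160,245,350,400),104,120,'rims',blue)
seg('side',(255,310,365,395),36,42,'binfloorE',blue)
seg('side',(250,190,310,290),160,180,'carton')
seg('scene',(335,165,400,270),60,180,'carton')
seg('scene',(295,215,320,260),30,180,'marker',dark)
seg('side',(245,280,272,340),30,180,'marker',dark)
seg('side',(355,330,400,420),36,44,'rail')
seg('scene',(250,310,380,430),36,44,'rail')
```

```text
handle side 127 p1 [ 533.3 -237.9   61.9] p99 [ 557.7 -172.1   89.9] med [ 544.3 -210.4   85.6] rect [ 551.1 -203. ] [43.1 69. ] 6.2
handle scene 154 p1 [ 533.  -240.7   66.6] p99 [ 553.2 -190.1   87.6] med [ 540.3 -215.9   82.7] rect [ 545.1 -215.6] [53.7 20.5] 80.2
platter side 2324 p1 [ 474.  -228.5   46.3] p99 [639.2 -58.1  52.7] med [ 546.  -121.3   49.3] rect [ 546.8 -146.5] [182.9 182.8] 82.8
platter scene 1759 p1 [ 473.1 -362.2   46.3] p99 [640.  -55.7  52.2] med [ 531.1 -121.    48.6] rect [ 577.1 -215.3] [311.7 225. ] 82.8
scooprim side 286 p1 [ 513.  -219.6   70.6] p99 [610.1 -91.7  88.9] med [ 544.4 -184.4   79.2] rect [ 557.5 -159.8] [141.2  86.6] 79.1
scooprim scene 323 p1 [ 512.5 -207.9   70.2] p99 [604.9 -87.3  86.7] med [ 542.2 -170.7   76.9] rect [ 559.7 -153. ] [128.1  88.9] 78.6
cradletop side 535 p1 [392.9  34.8  26.3] p99 [444.5 125.3  32.8] med [425.2  89.5  29.2] rect [418.7  80. ] [94.1 50.2] 84.1
cradletop scene 404 p1 [391.9  36.6  26.3] p99 [445.9 126.1  32.5] med [406.7  99.2  28.5] rect [418.8  80.6] [92.4 52.8] 84.7
label side 190 p1 [405.1  52.   70.9]
[... 1000 characters left out ...]
 [763.6 -37.4 172.8] med [727.7 -64.5 168.1] rect [725.5 -73.5] [73.4 68.9] 18.8
carton scene 1488 p1 [ 682.7 -107.8   63.8] p99 [766.3 -30.3 174.6] med [712.6 -52.  126.3] rect [733.7 -75.7] [91.3 81.4] 18.1
marker scene 133 p1 [714.7  51.7  54.6] p99 [727.5  66.7 125.6] med [718.7  60.8  93.1] rect [737.9  45.7] [13. 60.] 50.4
marker side 218 p1 [715.2  55.7  32.6] p99 [730.5  67.9 128.3] med [721.1  64.5  84.5] rect [742.8  40.1] [15.7 73.9] 43.1
rail side 430 p1 [501.5  66.   36.1] p99 [560.9 208.   42.6] med [529.8 146.9  37.5] rect [533.1 139.7] [ 44.5 148.7] 13.3
rail scene 694 p1 [473.7  69.3  36.1] p99 [629.2 299.1  43.5] med [551.3 173.1  37.9] rect [564.5 203.3] [140.4 253.4] 14.5
```

View pics/crop.png

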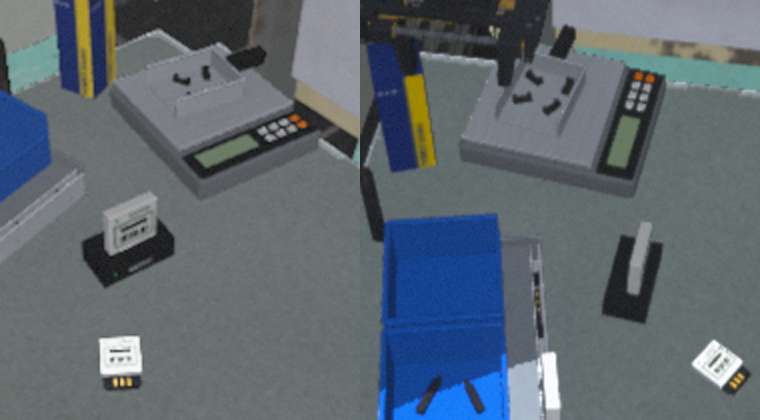

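The crop shows the large label upright in the black cradle at about (130,225), display to the front. The small tag lies flat at (120,360), so the cradle label is confirmed. The pan holds four clips and its handle points to -y. Next I move above the handle and look with the wrist camera.

Request:
step_arm(increments=[[-0.035,-0.014,0.01,0,0.0881],[-0.035,-0.014,0.01,0,0.0881],[-0.035,-0.014,0.01,0,0.0881],[-0.035,-0.014,0.01,0,0.0881],[-0.035,-0.014,0.01,0,0.0881],[-0.035,-0.014,0.01,0,0.0881],[0,0,0,0.0875,0.0881],[0,0,0,0.0875,0.0881],[0,0,0,0,0.0881],[0,0,0,0,0.0881]])

```text
time: 0.93
position: [541.1, -209.6, 344.5]
eef_rot: [0.765, 0.644, -0.0, -0.0]
ft_force: [0.5, 0.1, -0.2]
grip_width: 88.4
grasp_force: 0.0
```

Run:
```python
from h import *
s=manip.observe(); print(s['position'].round(1),s['eef_rot'].round(4),s['time'])
im,d,W,p=shot('wrist'); save('w1',im,1.0); np.savez('/tmp/w1',im=im,W=W)
dm=im.max(2)
def rect(m,l):
    w=W[m]; r=cv2.minAreaRect(np.float32(w[:,:2])); v,u=np.nonzero(m)
    print(l,len(w),np.percentile(w,[2,50,98],axis=0).round(1).tolist(),np.round(r[0],1),np.round(r[1],1),round(r[2],1),'px',int(u.mean()),int(v.mean()))
Z=W[...,2]
near=(abs(W[...,0]-545)<120)&(abs(W[...,1]+160)<130)
m=near&(Z>83)&(Z<92)&(dm<80); rect(m,'handletop')
m=near&(Z>74)&(Z<83); rect(m,'rim')
m=near&(Z>48)&(Z<54); rect(m,'platter')
im,d,W,p=shot('side'); Z=W[...,2]
blk=(W[...,1]<-230)&(W[...,1]>-500)&(Z>0)
print('obst -y',[(lo,W[blk&(Z>lo)][:,1].max().round(),) for lo in(10,60,150,300) if (blk&(Z>lo)).any()])
```

```text
[ 541.1 -209.6  344.5] [ 7.653e-01  6.437e-01 -1.000e-04 -2.000e-04] 0.9333
handletop 1915 [[535.1, -242.3, 84.3], [546.3, -215.6, 87.3], [557.0, -191.7, 88.8]] [ 546.  -217.3] [54.4 17.1] 78.6 px 293 215
rim 2792 [[513.2, -197.1, 74.7], [556.0, -156.3, 81.0], [610.8, -89.6, 82.6]] [ 557.7 -162.2] [141.8  85.9] 78.4 px 299 113
platter 43857 [[476.0, -236.1, 48.4], [556.8, -146.4, 50.1], [636.3, -78.1, 52.9]] [ 555.7 -158.1] [162.8 164.6] 83.1 px 288 106
obst -y [(10, np.float64(-230.0)), (60, np.float64(-230.0)), (150, np.float64(-230.0)), (300, np.float64(-231.0))]
```

View pics/w1.png

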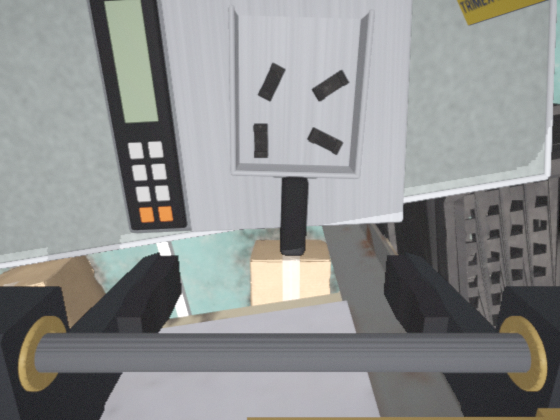

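The wrist picture shows the scoop's handle at (293,215), mouth up the image, and four clips in the pan. Handle yaw is about -11.5° and the grip point about (545.6,-219.3). I'll do a quick clearance check behind the handle before descending.

Run:
```python
from h import *
for f in('w1','scene','side'):
    W=np.load('/tmp/%s.npz'%f)['W'].reshape(-1,3)
    for zl,zh in((-50,60),(60,150),(150,350)):
        m=(W[:,0]>430)&(W[:,0]<660)&(W[:,1]<-246)&(W[:,1]>-420)&(W[:,2]>zl)&(W[:,2]<zh)
        print(f,zl,m.sum(), np.percentile(W[m],[1,50,99],axis=0).round().tolist() if m.sum()>5 else '')
```

```text
w1 -50 6002 [[432.0, -376.0, -47.0], [538.0, -366.0, -10.0], [651.0, -247.0, 59.0]]
w1 60 11332 [[433.0, -376.0, 61.0], [549.0, -366.0, 86.0], [641.0, -364.0, 111.0]]
w1 150 0 
scene -50 1899 [[432.0, -375.0, -47.0], [541.0, -364.0, 12.0], [645.0, -328.0, 59.0]]
scene 60 2045 [[432.0, -375.0, 61.0], [543.0, -364.0, 106.0], [645.0, -327.0, 149.0]]
scene 150 5971 [[432.0, -375.0, 153.0], [541.0, -365.0, 260.0], [646.0, -328.0, 348.0]]
side -50 1612 [[432.0, -378.0, -41.0], [519.0, -366.0, 17.0], [642.0, -358.0, 59.0]]
side 60 2168 [[432.0, -379.0, 61.0], [542.0, -366.0, 107.0], [645.0, -329.0, 149.0]]
side 150 6038 [[432.0, -378.0, 152.0], [537.0, -367.0, 256.0], [644.0, -330.0, 348.0]]
```

Request:
step_arm(increments=[[-0.0088,0.0061,0.02,0.026,0.06],[0,0,0.025,0,0.06],[0,0,0.025,0,0.06],[0,0,0.025,0,0.06],[0,0,0.015,0,0.06],[0,0,0.01,0,0.06],[0,0,0,0,0.04],[0,0,0,0,0.02],[0,0,0,0,0.0],[0,0,0,0,0.0],[0,0,0,0,0.0],[0,0,0,0,0.0],[0,0,0,0,0.0]], force=55)

```text
time: 2.12
position: [545.8, -219.8, 225.4]
eef_rot: [0.774, 0.633, 0.0, 0.001]
ft_force: [-0.0, 0.6, 2.3]
grip_width: 17.6
grasp_force: 55.0
```

Request:
step_arm(increments=[[0,0,-0.005,0,0],[0,0,-0.01,0,0],[0,0,-0.01,0,0],[0,0,-0.01,0,0],[0,0,0,0,0],[0,0,0,0,0]])

```text
time: 2.62
position: [545.8, -219.9, 260.9]
eef_rot: [0.775, 0.633, 0.001, 0.001]
ft_force: [0.3, -0.2, -1.9]
grip_width: 17.6
grasp_force: 55.0
```

```bash
cat > tilt.py <<'E'
from h import *
def tilt(psi):
    # scoop floor/wall points in the tool frame, from the wrist camera
    s=manip.observe(); P=s['position']; im,d,W,p=shot('wrist')
    ey=np.array([-np.sin(psi),np.cos(psi)]); ex=np.array([np.cos(psi),np.sin(psi)])
    r=W-(P-[0,0,147]); a=r[...,:2]@ex; b=r[...,:2]@ey; z=r[...,2]
    m=(abs(a)<38)&(b>36)&(b<124)&(z>-60)&(z<0)&(im.max(2)>90)
    mm=m&(abs(a)<25)
    c=np.polyfit(b[mm],z[mm],1) if mm.sum()>50 else None
    print('t',s['time'],'pos',P.round(1),'ft',s['ft_force'].round(1),s['ft_torque'].round(2),'grip',s['grip_width'].round(1),'n',mm.sum(),'floor z=%.3f*b+%.1f'%tuple(c) if c is not None else '')
    return im,W
E
python3 - <<'E'
from tilt import *
tilt(-.2)
E
```

```text
Traceback (most recent call last):
  File "tilt.py", line 10, in tilt
    print('t',s['time'],'pos',P.round(1),'ft',s['ft_force'].round(1),s['ft_torque'].round(2),'grip',s['grip_width'].round(1),'n',mm.sum(),'floor z=%.3f*b+%.1f'%tuple(c) if c is not None else '')
                                                                                                    ^^^^^^^^^^^^^^^^^^^^^
AttributeError: 'float' object has no attribute 'round'
```

```bash
sed -i "s/s\['grip_width'\].round(1)/round(s['grip_width'],1)/" tilt.py
python3 - <<'E'
from tilt import *
tilt(-.2)
E
```

```text
t 2.6667 pos [ 545.5 -219.7  260.2] ft [-0.3  0.2 -1.9] [-0.07  0.03 -0.03] grip 17.4 n 19705 floor z=-0.005*b+-26.7
```

The scoop is level and held firmly. Next I lift and carry it.

Request:
step_arm(increments=[[0,0,-0.005,0,0],[0,0,-0.012,0,0],[0,0,-0.02,0,0],[0,0,-0.022,0,0],[0.005,0,-0.022,0,0],[0.01,0.001,-0.022,0,0],[0.016,0.002,-0.018,0,0],[0.022,0.002,-0.01,0,0],[0.026,0.002,-0.005,0,0],[0.0266,0.002,0,0,0],[0.0266,0.002,0,0,0],[0.0266,0.002,0,0,0],[0.0266,0.002,0,0,0],[0.0266,0.002,0,0,0],[0.0266,0.002,0,0,0],[0.026,0.002,0,0,0],[0.022,0.002,0,0,0],[0.016,0.001,0,0,0],[0.01,0.001,0,0,0],[0.005,0,0,0,0]])

```text
time: 4.38
position: [633.5, 87.9, 396.0]
eef_rot: [0.774, 0.633, 0.0, -0.0]
ft_force: [0.5, 0.2, -2.3]
grip_width: 17.7
grasp_force: 55.0
```

Request:
step_arm(increments=[[0,0,0,-0.03,0],[0,0,0,-0.06,0],[0,0,0,-0.07,0],[0,0,0,-0.07,0],[0,0,0,-0.07,0],[0,0,0,-0.07,0],[0,0,0,-0.044,0],[0,0,0,-0.02,0],[0,0,0,0,0],[0,0,0,0,0]])

```text
time: 5.22
position: [633.4, 85.3, 395.8]
eef_rot: [0.621, 0.784, -0.0, 0.0]
ft_force: [-0.6, 0.1, -2.1]
grip_width: 17.4
grasp_force: 55.0
```

Run:
```python
from tilt import *
im,W=tilt(.234); np.savez('/tmp/w2',im=im,W=W); save('w2',im)
```

```text
t 5.2167 pos [633.4  85.3 395.8] ft [-0.6  0.1 -2.1] [-0.04 -0.04  0.  ] grip 17.4 n 19850 floor z=-0.006*b+-26.7
```

View pics/w2.png

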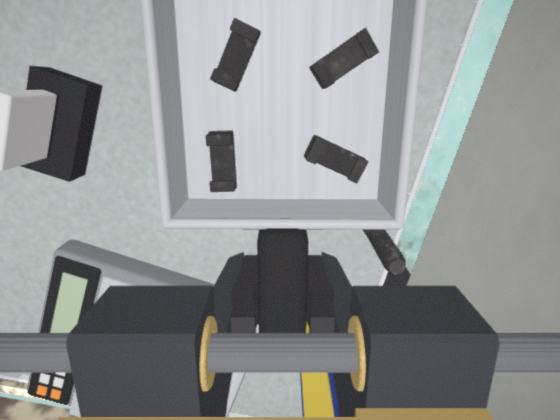

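All four clips are in the level pan, at (237,55), (345,58), (222,160) and (337,158). I'll lower so that they can only leave inside the bin, then ease the grip so the pan droops about the pads.

Request:
step_arm(increments=[[0.001,0,0.006,0,0],[0.002,0,0.012,0,0],[0.002,0,0.012,0,0],[0.001,0,0.012,0,0],[0,0,0.007,0,0],[0,0,0.004,0,0],[0,0,0,0,0],[0,0,0,0,0]])

```text
time: 5.93
position: [632.2, 92.3, 342.9]
eef_rot: [0.62, 0.784, 0.0, 0.0]
ft_force: [-0.5, -0.2, -1.6]
grip_width: 17.2
grasp_force: 55.0
```

Request:
step_arm(increments=[[0,0,0,0,0],[0,0,0,0,0]], force=20)

```text
time: 6.1
position: [632.3, 92.3, 343.5]
eef_rot: [0.62, 0.784, 0.001, 0.0]
ft_force: [0.1, -0.7, -2.6]
grip_width: 17.8
grasp_force: 20.0
```

Run:
```python
from tilt import *
tilt(.234)
```

```text
t 6.1 pos [632.3  92.3 343.5] ft [ 0.1 -0.7 -2.6] [-0.1  -0.08 -0.03] grip 17.8 n 19841 floor z=-0.006*b+-26.7
```

Request:
step_arm(increments=[[0,0,0,0,0],[0,0,0,0,0]], force=12)

```text
time: 6.32
position: [632.1, 92.3, 343.1]
eef_rot: [0.62, 0.784, 0.0, 0.0]
ft_force: [-0.5, 0.2, -1.4]
grip_width: 17.6
grasp_force: 12.0
```

Run:
```python
from tilt import *
tilt(.234)
```

```text
t 6.3167 pos [632.1  92.3 343.1] ft [-0.5  0.2 -1.4] [-0.13 -0.1   0.02] grip 17.6 n 19856 floor z=-0.006*b+-26.7
```

Request:
step_arm(increments=[[0,0,0,0,0],[0,0,0,0,0]], force=8)

```text
time: 6.53
position: [632.0, 92.4, 342.8]
eef_rot: [0.62, 0.785, 0.0, 0.0]
ft_force: [0.7, -0.0, -1.1]
grip_width: 17.8
grasp_force: 8.0
```

Run:
```python
from tilt import *
tilt(.234)
```

```text
t 6.5333 pos [632.   92.4 342.8] ft [ 0.7 -0.  -1.1] [-0.05 -0.05 -0.01] grip 17.8 n 12057 floor z=-0.334*b+-28.1
```

It has drooped about 18° and is under control. I give it one more row at this grip, then hold.

Request:
step_arm(increments=[[0,0,0,0,0]], force=10)

```text
time: 6.67
position: [632.0, 92.3, 342.7]
eef_rot: [0.62, 0.785, -0.0, 0.0]
ft_force: [0.3, -0.3, -2.2]
grip_width: 17.6
grasp_force: 10.0
```

Run:
```python
from tilt import *
im,W=tilt(.234)
```

```text
t 6.6667 pos [632.   92.3 342.7] ft [ 0.3 -0.3 -2.2] [-0.13 -0.02  0.01] grip 17.6 n 1120 floor z=-0.343*b+-44.1
```

Request:
step_arm(increments=[[0,0,0,0,0],[0,0,0,0,0],[0,0,0,0,0],[0,0,0,0,0]], force=10)

```text
time: 7.05
position: [632.0, 92.4, 342.8]
eef_rot: [0.62, 0.785, 0.0, 0.0]
ft_force: [0.5, 1.5, -0.6]
grip_width: 18.1
grasp_force: 10.0
```

```bash
sed -i 's/z>-60/z>-150/; s/(b>36)/(b>-20)/' tilt.py
python3 - <<'E'
from tilt import *
im,W=tilt(.234); a=im
im,d,W,p=shot('side'); b=cv2.resize(im[200:380,160:330],None,fx=2.333,fy=2.333)[:420]
save('w3',np.hstack([a[:,:400],b]))
E
```

```text
t 7.05 pos [632.   92.4 342.8] ft [ 0.5  1.5 -0.6] [-0.04 -0.01 -0.02] grip 18.1 n 18072 floor z=-0.881*b+-17.8
```

View pics/w3.png

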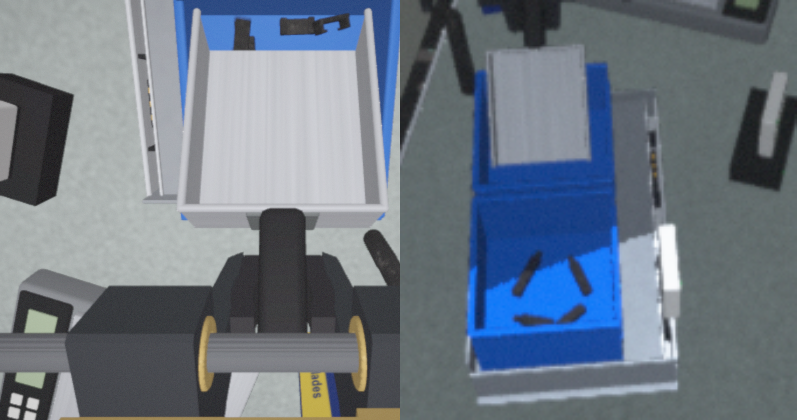

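The pan is empty and has tilted about 41°. Three clips show in the bin at (245,35), (298,25) and (333,22), and the offcut bin still holds its four pieces. I grip firmly, lift out and carry the scoop back.

Request:
step_arm(increments=[[0,0,0,0,0],[0,0,-0.01,0,0],[0,0,-0.015,0,0],[0,0,-0.02,0,0],[0,0,-0.015,0,0],[-0.0098,-0.0055,0,0,0],[-0.0175,-0.01,0,0,0],[-0.0265,-0.015,0,0,0],[-0.0265,-0.015,0,0,0],[-0.0265,-0.015,0,0,0],[-0.0265,-0.015,0,0,0],[-0.0265,-0.015,0,0,0],[-0.0265,-0.015,0,0,0],[-0.0265,-0.015,0,0,0],[-0.0175,-0.01,0,0,0],[-0.0073,-0.0047,0,0,0]], force=55)

```text
time: 8.48
position: [553.2, -175.0, 402.2]
eef_rot: [0.623, 0.783, -0.002, 0.0]
ft_force: [-0.9, -0.5, -1.5]
grip_width: 17.3
grasp_force: 55.0
```

Request:
step_arm(increments=[[0,0,0,0.07,0],[0,0,0,0.08,0],[0,0,0,0.08,0],[0,0,0,0.08,0],[0,0,0,0.08,0],[0,0,0,0.044,0],[0,0,0.02,0,0],[0,0,0.03,0,0],[0,0,0.03,0,0],[0,0,0,0,0],[0,0,0,0,0]])

```text
time: 9.4
position: [554.8, -169.3, 321.7]
eef_rot: [0.774, 0.633, -0.001, -0.002]
ft_force: [0.4, 0.2, -1.0]
grip_width: 17.3
grasp_force: 55.0
```

Run:
```python
from tilt import *
im,W=tilt(-.2)
im,d,W,p=shot('scene'); print(W[0,0]); c=im[150:350,100:290]; save('s3',c,3)
im,d,W,p=shot('side'); dark=(im.max(2)<75)
ps=.234; B=np.array([616.8,156.4]); r=W[...,:2]-B
a=r@[np.cos(ps),np.sin(ps)]; b=r@[-np.sin(ps),np.cos(ps)]
m=(dark&(abs(a)<57)&(abs(b)<59)&(W[...,2]<60)&(W[...,2]>30)).astype(np.uint8)
n,l,st,c=cv2.connectedComponentsWithStats(m); print(st.tolist())
c=im[215:345,180:280]; save('s3',c,4)
```

```text
t 9.4 pos [ 554.8 -169.3  321.7] ft [ 0.4  0.2 -1. ] [-0.01  0.    0.02] grip 17.3 n 19072 floor z=-0.980*b+-13.7
[764.36548973 374.79593006 537.71113948]
[[0, 0, 560, 420, 235200]]
```

View pics/s3.png

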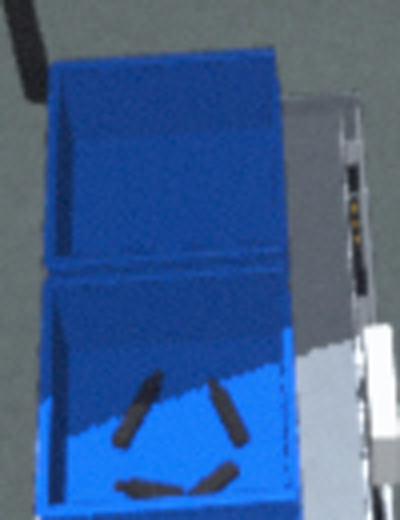

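No clips show in the part of the bin floor visible from the side; the divider hides the near part, so I will recheck from the wrist. I set the scoop down by pivoting on its mouth edge.

Request:
step_arm(increments=[[0,0,0.009,0,0],[0,0,0.009,0,0],[-0.0095,0,0.009,0,0],[-0.0095,0,0.009,0,0],[-0.007,0,0.009,0,0],[-0.007,0,0.009,0,0],[-0.0053,0,0.01,0,0],[-0.0053,0,0.01,0,0],[0,0,0,0,0]], force=10)

```text
time: 10.3
position: [545.5, -214.3, 246.4]
eef_rot: [0.775, 0.632, -0.001, -0.001]
ft_force: [0.4, -1.1, -0.5]
grip_width: 17.9
grasp_force: 10.0
```

Run:
```python
from tilt import *
im,W=tilt(-.2)
```

```text
t 10.3 pos [ 545.5 -214.3  246.4] ft [ 0.4 -1.1 -0.5] [-0.1   0.05  0.02] grip 17.9 n 27922 floor z=-0.148*b+-27.8
```

Request:
step_arm(increments=[[-0.003,0,0.007,0,0],[-0.002,0,0.007,0,0],[-0.001,0,0.006,0,0],[0,0,0.002,0,0],[0,0,0,0,0],[0,0,0,0,0]], force=8)

```text
time: 10.85
position: [545.4, -218.5, 226.6]
eef_rot: [0.774, 0.633, -0.0, -0.0]
ft_force: [0.6, 0.7, -0.4]
grip_width: 18.3
grasp_force: 8.0
```

Run:
```python
from tilt import *
im,W=tilt(-.2)
```

```text
t 10.85 pos [ 545.4 -218.5  226.6] ft [ 0.6  0.7 -0.4] [-0.08  0.03  0.03] grip 18.3 n 29301 floor z=-0.046*b+-23.2
```

Request:
step_arm(increments=[[0,0,0.002,0,0],[0,0,0.002,0,0],[0,0,0,0,0],[0,0,0,0,0.025],[0,0,0,0,0.04],[0,0,0,0,0.06],[0,0,0,0,0.06],[0,0,0,0,0.06]], force=5)

```text
time: 11.57
position: [545.5, -218.4, 222.7]
eef_rot: [0.774, 0.633, 0.0, -0.0]
ft_force: [0.8, 0.7, 0.3]
grip_width: 49.3
grasp_force: 0.0
```

```bash
sed -i 's/(b>-20)/(b>38)/' tilt.py
python3 - <<'E'
from tilt import *
im,W=tilt(-.2); Z=W[...,2]; dm=im.max(2)
near=(abs(W[...,0]-545)<120)&(abs(W[...,1]+160)<130)
for l,m in(('handle',near&(Z>83)&(Z<92)&(dm<80)),('floor',near&(Z>50.3)&(Z<57)),('rim',near&(Z>74)&(Z<83))):
    w=W[m]; r=cv2.minAreaRect(np.float32(w[:,:2])); print(l,len(w),np.round(r[0],1),np.round(r[1],1),round(r[2],1))
E
```

```text
t 11.5667 pos [ 545.5 -218.4  222.7] ft [0.8 0.7 0.3] [-0.01  0.01 -0.01] grip 49.3 n 24171 floor z=-0.000*b+-24.0
handle 6441 [ 547.1 -207.3] [39.5 80.2] 78.0
floor 49704 [ 553.8 -172. ] [131.3 162.1] 82.9
rim 11531 [ 554.  -173.1] [111.8  86.1] 78.6
```

The scoop is flat on the platter: floor slope 0 and height about 51.7 mm. I raise and move to view the bin and bay from the wrist.

Request:
step_arm(increments=[[0,0,-0.01,0,0.088],[0,0,-0.03,0,0.088],[0,0,-0.035,0,0.088],[0,0,-0.035,0,0.088],[0,0,-0.035,0,0.088],[0.015,-0.0023,-0.035,0,0.088],[0.031,-0.0046,0,0,0.088],[0.031,-0.0046,0,0,0.088],[0.031,-0.0046,0,0,0.088],[0.031,-0.0046,0,0,0.088],[0.031,-0.0046,0,0,0.088],[0.031,-0.0046,0,0,0.088],[0.031,-0.0046,0,0,0.088],[0.031,-0.0046,0,0,0.088],[0.0123,-0.0018,0,-0.074,0.088],[0,0,0,-0.09,0.088],[0,0,0,-0.09,0.088],[0,0,0,-0.09,0.088],[0,0,0,-0.09,0.088],[0,0,0,0,0.088]])

```text
time: 13.28
position: [560.1, 59.1, 403.4]
eef_rot: [0.619, 0.785, 0.0, 0.0]
ft_force: [-0.5, -0.7, 0.3]
grip_width: 87.7
grasp_force: 0.0
```

Run:
```python
from h import *
s=manip.observe(); print(s['time'],s['position'].round(1),s['eef_rot'].round(4))
im,d,W,p=shot('wrist'); np.savez('/tmp/w4',im=im,W=W); save('w4',im,1.4)
```

```text
13.2833 [560.1  59.1 403.4] [6.192e-01 7.852e-01 2.000e-04 1.000e-04]
```

View pics/w4.png

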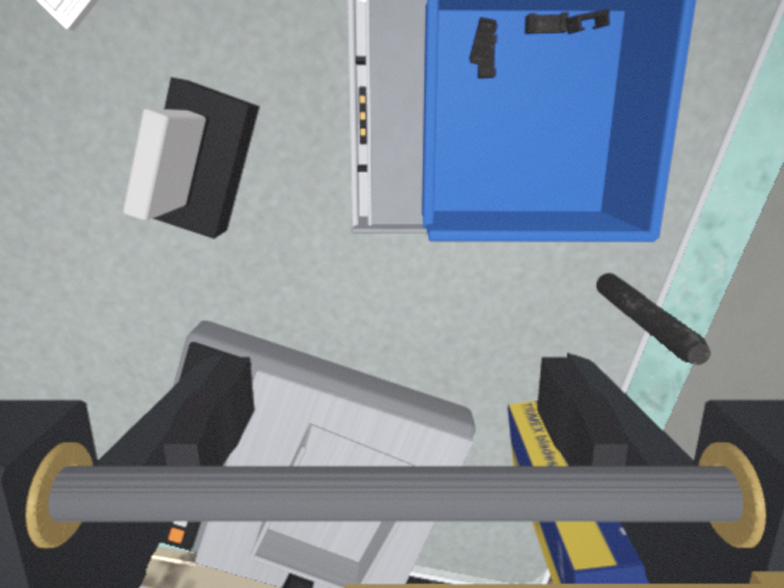

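The picture shows the bin with clips at (547,23) and (590,20), and a 60 px piece at (485,48) which at this scale is two clips lying end to end, so four in all. The bay's contact is at (362,115), its ribs at (361,60) and (361,168), and the cradle label at (165,165). Next I measure the bay and the label.

Run:
```python
from h import *
A=np.load('/tmp/w4.npz'); im,W=A['im'].astype(int),A['W']; Z=W[...,2]
# rack yaw from bin rim and rail front edge
m=(abs(Z-112)<4)&(im[...,2]>im[...,0]+50)&(W[...,0]>500)
r=cv2.minAreaRect(np.float32(W[m][:,:2])); print('rim',np.round(r[0],1),np.round(r[1],1),round(r[2],1))
for v in (60,82,100,140):
    print(v,[(u,int(im[v,u].mean()),*W[v,u].round(1)) for u in range(247,272,1)][::1] if v==82 else [(u,int(im[v,u].mean()),round(float(Z[v,u]),0)) for u in range(249,270)])
# pixel->ray to z plane helper: dark ribs + gold
g=(im[...,0]>im[...,2]+60)&(abs(np.mgrid[:420,:560][1]-258)<8)&(np.mgrid[:420,:560][0]<130)
w=W[g]; print('gold',len(w),np.median(w,0).round(1),np.argwhere(g).mean(0)); 
k=(im.max(2)<60)&(abs(np.mgrid[:420,:560][1]-258)<8)&(np.mgrid[:420,:560][0]<140); 
n,l,st,c=cv2.connectedComponentsWithStats(k.astype(np.uint8)); print(st.tolist(),c.round(1).tolist())
l=(abs(Z-90)<4)&(W[...,0]<440)&(W[...,1]>30)&(W[...,1]<130); w=W[l]; r=cv2.minAreaRect(np.float32(w[:,:2])); print('labtop',len(w),np.median(w,0).round(1),np.round(r[0],1),np.round(r[1],1),round(r[2],1))
l=(abs(Z-29.5)<3)&(W[...,0]<470)&(W[...,1]>20)&(W[...,1]<140); w=W[l]; r=cv2.minAreaRect(np.float32(w[:,:2])); print('cradle',len(w),np.round(r[0],1),np.round(r[1],1),round(r[2],1))
```

```text
rim [630.6  63.7] [118.3 306.5] 1.0
60 [(249, 187, 39.0), (250, 210, 40.0), (251, 216, 40.0), (252, 205, 41.0), (253, 184, 39.0), (254, 163, 17.0), (255, 195, 6.0), (256, 215, 5.0), (257, 215, 5.0), (258, 215, 5.0), (259, 218, 7.0), (260, 220, 7.0), (261, 216, 7.0), (262, 210, 39.0), (263, 209, 39.0), (264, 181, 39.0), (265, 172, 35.0), (266, 169, 37.0), (267, 170, 35.0), (268, 169, 35.0), (269, 170, 35.0)]
82 [(247, 176, np.float64(507.3), np.float64(129.4), np.float64(0.2)), (248, 177, np.float64(508.3), np.float64(129.7), np.float64(0.8)), (249, 180, np.float64(509.2), np.float64(129.9), np.float64(-0.2)), (250, 204, np.float64(513.2), np.float64(130.5), np.float64(38.4)), (251, 213, np.float64(514.3), np.float64(130.8), np.float64(40.8)), (252, 212, np.float64(514.9), np.float64(130.9), np.float64(38.6)), (253, 194, np.float64(515.7), np.float64(131.1), np.float64(38.3)), (254, 157, np.float64(515.4), np.float64(131.2), np.float64(21.5)), (255, 158, np.float64(515.3), np.float64(131.3), np.float64(7.9)), (256, 160, np.float64(516.1), np.float64(131.5), np.float64(6.0)), (257, 159
[... 1484 characters left out ...]
254, 197, 39.0), (255, 166, nan), (256, 182, 11.0), (257, 216, 6.0), (258, 219, 6.0), (259, 217, 6.0), (260, 218, 5.0), (261, 221, 6.0), (262, 216, 6.0), (263, 214, 38.0), (264, 208, 39.0), (265, 179, 36.0), (266, 176, 35.0), (267, 177, 36.0), (268, 176, 36.0), (269, 176, 36.0)]
gold 57 [519.5 132.3  26.3] [ 81.78947368 258.57894737]
[[0, 0, 560, 420, 235178], [255, 43, 5, 2, 9], [258, 90, 1, 1, 1], [260, 90, 1, 1, 1], [258, 99, 2, 3, 3], [256, 119, 5, 3, 7], [257, 121, 1, 1, 1]] [[279.5, 209.5], [256.8, 43.6], [258.0, 90.0], [260.0, 90.0], [258.3, 100.0], [258.4, 119.4], [257.0, 121.0]]
labtop 1526 [415.1  80.6  89.5] [414.4  79. ] [59.8 14.7] 84.7
cradle 3536 [419.   78.2] [92.6 50.6] 84.2
```

The bay centre is about (519.4,132.1), yaw 13.4°. The label centre is about (413.8,80), yaw -5.2°. I go and grasp the label by its thickness.

Request:
step_arm(increments=[[0.0109,-0.0275,0,0,0.088],[0.0109,-0.0275,0,0,0.088],[0.0109,-0.0275,0,0,0.088],[0.0109,-0.0275,0,0,0.088],[0.0109,-0.0275,0,0,0.088],[0,0,0,0.109,0.088],[0,0,0,0.109,0.06],[0,0,0.02,0.108,0.06],[0,0,0.03,0,0.06],[0,0,0.03,0,0.06],[0,0,0.02,0,0.06],[0,0,0,0,0.06]], force=8)

```text
time: 14.33
position: [413.2, 80.6, 300.4]
eef_rot: [0.74, 0.673, -0.002, -0.001]
ft_force: [-0.4, 0.2, -0.4]
grip_width: 60.2
grasp_force: 0.0
```

Request:
step_arm(increments=[[0,0.0005,0.02,0,0.06],[0,0,0.02,0,0.06],[0,0,0.02,0,0.06],[0,0,0.0155,0,0.06],[0,0,0,0,0.04],[0,0,0,0,0.025],[0,0,0,0,0],[0,0,0,0,0],[0,0,0,0,0],[0,0,0,0,0]], force=8)

```text
time: 15.17
position: [416.8, 80.9, 229.6]
eef_rot: [0.739, 0.673, -0.001, -0.0]
ft_force: [0.8, 0.9, 0.1]
grip_width: 22.3
grasp_force: 0.0
```

Run:
```python
from h import *
s=manip.observe(); print(s['joint_pos'].round(3),s['joint_vel'].round(3),s['position'].round(2),s['ft_force'].round(2),s['grip_width'])
```

```text
[-0.287  0.812 -0.022  2.29   0.359  0.044 -0.754] [-0.002  0.009  0.001  0.002  0.007 -0.002 -0.004] [416.76  80.87 229.59] [0.8  0.93 0.12] 22.25584669324923
```

Request:
step_arm(increments=[[0,0,0,0,0.022],[0,0,0,0,0.022]])

```text
time: 15.33
position: [416.6, 80.9, 229.1]
eef_rot: [0.739, 0.673, -0.001, -0.001]
ft_force: [0.2, 1.3, -1.0]
grip_width: 22.0
grasp_force: 0.0
```

Run:
```python
from h import *
s=manip.observe(); print(s['joint_pos'].round(3),s['joint_vel'].round(3),s['position'].round(2),s['ft_force'].round(2),s['grip_width'])
im,d,W,p=shot('side'); save('w5',im[200:300,270:370],5)
im,d,W,p=shot('wrist'); r=W-(s['position']-[0,0,147]); ps=-.094
a=r[...,:2]@[np.cos(ps),np.sin(ps)]; b=r[...,:2]@[-np.sin(ps),np.cos(ps)]
m=(abs(a)<25)&(abs(b)<60)&(abs(r[...,2])<14)&(im.min(2)>120); print(m.sum(),np.percentile(np.c_[a[m],b[m],r[...,2][m]],[1,50,99],axis=0).round(1) if m.sum() else '')
```

```text
[-0.287  0.813 -0.021  2.29   0.359  0.043 -0.754] [ 0.001  0.007 -0.001 -0.001 -0.001  0.001  0.001] [416.6   80.9  229.08] [ 0.18  1.31 -0.98] 21.979250356540618
4732 [[ -9.6 -30.7 -12.4]
 [ -2.5  12.4   7.3]
 [  4.4  28.    8.7]]
```

View pics/w5.png

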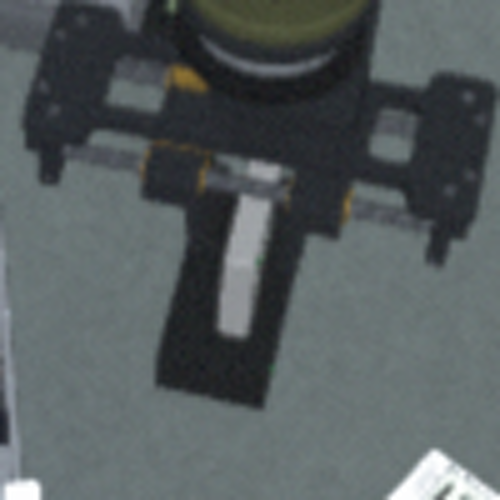

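The side view shows the open fingers either side of the label at (250,250). Joint 6 is at its limit, so the tool sits about 2.6 mm off in x. Raising a few mm frees that reach.

Request:
step_arm(increments=[[0,0,-0.004,0,0.04],[0,-0.0028,-0.001,0,0.04],[0,0,0,0,0.04],[0,0,0,0,0.04]])

```text
time: 15.77
position: [413.6, 81.2, 234.0]
eef_rot: [0.739, 0.674, -0.001, -0.001]
ft_force: [1.3, -0.2, -0.4]
grip_width: 39.6
grasp_force: 0.0
```

Request:
step_arm(increments=[[0,0,0,0,0.02],[0,0,0,0,0.005],[0,0,0,0,0],[0,0,0,0,0],[0,0,0,0,0],[0,0,0,0,0]], force=10)

```text
time: 16.27
position: [414.0, 81.1, 233.8]
eef_rot: [0.739, 0.673, -0.001, -0.001]
ft_force: [-0.2, -0.3, -1.3]
grip_width: 13.9
grasp_force: 9.9
```

Request:
step_arm(increments=[[0,0,0,0,0],[0,0,0,0,0],[0,0,0,0,0]], force=50)

```text
time: 16.52
position: [414.0, 81.1, 233.8]
eef_rot: [0.739, 0.673, -0.001, -0.001]
ft_force: [0.7, 0.3, -1.1]
grip_width: 13.4
grasp_force: 49.8
```

Request:
step_arm(increments=[[0,0,-0.005,0,0],[0,0,-0.01,0,0],[0,0,-0.015,0,0],[0,0,-0.02,0,0],[0,0,-0.025,0,0],[0,0,-0.025,0,0],[0,0,0,0,0],[0,0,0,0,0]])

```text
time: 17.18
position: [413.9, 81.1, 334.9]
eef_rot: [0.739, 0.673, -0.0, -0.0]
ft_force: [-1.0, 0.6, -1.1]
grip_width: 13.8
grasp_force: 49.8
```

```bash
cat > lab.py <<'E'
from h import *
def lab(ps):
    s=manip.observe(); im,d,W,p=shot('wrist'); r=W-(s['position']-[0,0,147])
    a=r[...,:2]@[np.cos(ps),np.sin(ps)]; b=r[...,:2]@[-np.sin(ps),np.cos(ps)]; z=r[...,2]
    m=(abs(a)<25)&(abs(b)<60)&(z>-80)&(z<14)&(im.min(2)>110)
    t=m&(z>-4)
    print(s['time'],s['position'].round(1),s['eef_rot'].round(4),s['ft_force'].round(1),s['grip_width'])
    for l,k in(('all',m),('top',t)):
        if k.sum()>20: print(l,k.sum(),np.percentile(np.c_[a[k],b[k],z[k]],[1,50,99],axis=0).round(1).tolist())
    if t.sum()>50: print('top slope z vs b',np.polyfit(b[t],z[t],1).round(3)); q=cv2.minAreaRect(np.float32(np.c_[a[t],b[t]])); print(np.round(q[0],1),np.round(q[1],1),round(q[2],2))
    return s,im,W,a,b,z
E
python3 - <<'E'
from lab import *
lab(-.0942)
E
```

```text
17.1833 [413.9  81.1 334.9] [ 7.392e-01  6.735e-01 -2.000e-04 -3.000e-04] [-1.   0.6 -1.1] 13.825022575542027
all 5206 [[-8.2, -12.8, -51.5], [-1.2, 15.8, 2.5], [5.7, 28.2, 4.2]]
top 4033 [[-8.2, -13.0, -3.1], [-1.2, 9.9, 2.8], [5.7, 28.0, 4.3]]
top slope z vs b [-0.027  2.819]
[6.1 6.7] [30.  43.7] 0.53
```

The label is out and held; the wrist camera reads it at a = -1.25 where the pads centre it, so that is the camera's bias. I go and hover over the bay.

Request:
step_arm(increments=[[0.0121,0.0193,0,0,0],[0.0121,0.0193,0,0,0],[0.0121,0.0193,0,0,0],[0.0121,0.0193,0,0,0],[0.0121,0.0193,0,0,0],[0,0,0,-0.082,0],[0,0,0,-0.082,0],[0,0,0,-0.082,0],[0,0,0,-0.082,0],[0,0,0.02,0,0],[0,0,0.02,0,0],[0,0,0.015,0,0],[0,0,0,0,0],[0,0,0,0,0]])

```text
time: 18.4
position: [514.8, 132.4, 276.8]
eef_rot: [0.619, 0.785, -0.003, -0.002]
ft_force: [-0.4, 0.2, -0.6]
grip_width: 13.5
grasp_force: 49.8
```

Run:
```python
from lab import *
s,im,W,a,b,z=lab(.2339)
np.savez('/tmp/w6',im=im,W=W,a=a,b=b,z=z); save('w6',im,1.4)
P=s['position']; zz=z+P[2]-147
for b0 in(36,44,52,60,70,80,90):
    m=(abs(b-b0)<3)&(abs(zz-39.5)<2.5)&(a>-15)&(a<30)
    x=np.sort(a[m]); 
    if len(x)<5: print(b0,'none');continue
    g=np.diff(x); i=np.argmax(g); print(b0,len(x),'lip end',x[i].round(1),'wall',x[i+1].round(1),'front',x[0].round(1), 'mid',((x[i]+x[i+1])/2).round(2))
```

```text
18.4 [514.8 132.4 276.8] [ 0.619   0.7853 -0.0031 -0.0022] [-0.4  0.2 -0.6] 13.50972903666598
all 5179 [[-9.2, -12.7, -51.4], [-2.2, 16.2, 2.5], [4.7, 28.4, 4.1]]
top 4006 [[-9.2, -12.8, -2.9], [-2.2, 10.1, 2.8], [4.6, 28.2, 4.1]]
top slope z vs b [-0.029  2.815]
[4.6 7.2] [29.2 43.2] 0.77
36 117 lip end 1.1 wall 8.6 front -2.4 mid 4.84
44 127 lip end 16.7 wall 24.3 front -2.4 mid 20.52
52 122 lip end 13.0 wall 21.5 front -2.5 mid 17.26
60 121 lip end 13.4 wall 26.4 front -2.5 mid 19.93
70 131 lip end 0.9 wall 8.5 front -2.5 mid 4.7
80 151 lip end 1.4 wall 8.4 front -2.5 mid 4.88
90 151 lip end 1.3 wall 8.3 front -2.5 mid 4.78
```

View pics/w6.png

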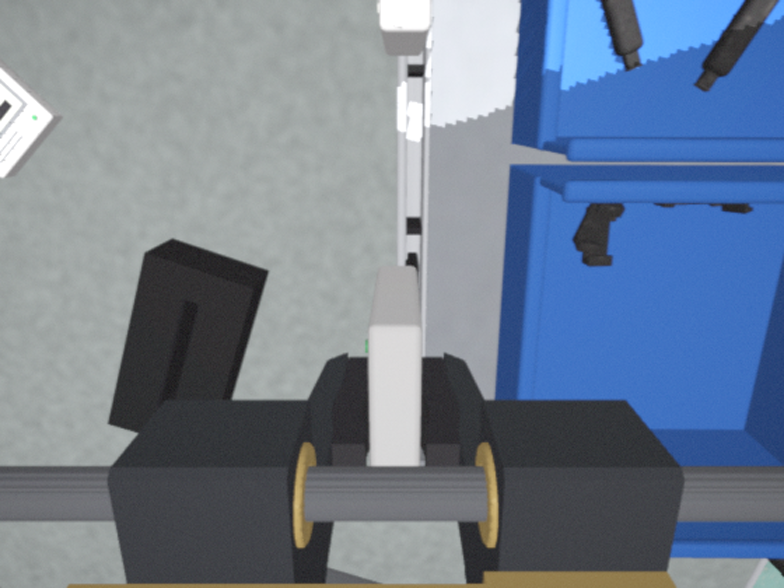

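The picture shows the label held upright over the rail: its top edge is at (395,320), the channel is at (415,180) beyond it with the rib at (414,225), and the cradle is empty. I refine the relative offset, correcting for apparent label tilt.

Request:
step_arm(increments=[[0,0.001,0,0,0],[0,0,0,0,0],[0,0,0,0,0],[0,0,0,0,0]])

```text
time: 18.78
position: [516.8, 132.7, 279.1]
eef_rot: [0.619, 0.785, -0.001, -0.001]
ft_force: [0.3, 0.4, -1.4]
grip_width: 13.5
grasp_force: 49.8
```

```bash
cat > bay.py <<'E'
from lab import *
def bay():
    s,im,W,a,b,z=lab(.2339); print(s['joint_pos'].round(3)); P=s['position']; zz=z+P[2]-147
    v,u=np.mgrid[:420,:560]
    L,R=[],[]
    for b0 in list(range(36,42))+list(range(66,94,2)):
        m=(abs(b-b0)<2)&(abs(zz-39.5)<2.5)&(a>-10)&(a<16); x=np.sort(a[m])
        if len(x)<5: continue
        i=np.argmax(np.diff(x))
        if 5<x[i+1]-x[i]<10: L.append(x[i]);R.append(x[i+1])
    print('channel mid',((np.mean(L)+np.mean(R))/2).round(2),np.mean(L).round(2),np.mean(R).round(2),len(L))
    for z0 in(0,-8,-16,-24,-32,-40,-48):
        m=(abs(z-z0)<3)&(abs(a)<20)&(b>24)&(b<34)&(im.min(2)>90)
        if m.sum()>10: print('label z',z0,m.sum(),np.percentile(a[m],[2,98]).round(2),np.mean(np.percentile(a[m],[2,98])).round(2),'b',np.percentile(b[m],[50,98]).round(1))
    k=(im.max(2)<80)&(u>280)&(u<310)&(v>30)&(v<195)
    n,l,st,c=cv2.connectedComponentsWithStats(k.astype(np.uint8))
    for i in range(1,n):
        if st[i,4]>8: q=l==i; print('dark',st[i].tolist(),np.nanmedian(a[q]).round(1),np.nanpercentile(b[q],[2,50,98]).round(1),np.nanmedian(zz[q]).round(1))
E
python3 -c "
from bay import *
bay()"
```

```text
18.7833 [516.8 132.7 279.1] [ 6.194e-01  7.851e-01 -7.000e-04 -7.000e-04] [ 0.3  0.4 -1.4] 13.4537263250081
all 5182 [[-8.4, -12.4, -51.9], [-1.3, 16.4, 2.5], [5.5, 28.5, 4.1]]
top 4005 [[-8.4, -12.7, -3.0], [-1.4, 10.2, 2.8], [5.4, 28.4, 4.2]]
top slope z vs b [-0.027  2.805]
[5.8 7.3] [29.9 43.1] 0.77
[-0.174  0.773 -0.272  1.944  0.417  0.481 -0.511]
channel mid 2.72 -1.1 6.53 20
label z 0 475 [-7.97  5.18] -1.4 b [27.5 28.5]
label z -8 202 [-7.9   5.36] -1.27 b [28.1 28.7]
label z -16 176 [-7.88  5.2 ] -1.34 b [28.1 28.7]
label z -24 148 [-7.66  5.67] -1.0 b [28.1 28.6]
label z -32 119 [-7.63  5.18] -1.22 b [28.1 28.5]
label z -40 100 [-7.44  5.87] -0.79 b [28.1 28.5]
label z -48 92 [-7.34  5.68] -0.83 b [28.1 28.5]
dark [285, 47, 11, 8, 77] 2.8 [95.5 95.9 97.7] 31.9
dark [284, 155, 11, 11, 111] 2.7 [31.3 33.5 33.8] 28.3
dark [286, 180, 10, 10, 68] 2.8 [15.1 16.7 26.4] 25.0
```

Request:
step_arm(increments=[[0.001,-0.0018,0,0,0],[0,0,0,0,0],[0,0,0.004,0,0],[0,0,0.003,0,0],[0,0,0,0,0],[0,0,0,0,0],[0,0,0,0,0]], force=58)

```text
time: 19.42
position: [514.6, 133.3, 271.4]
eef_rot: [0.619, 0.785, -0.001, -0.001]
ft_force: [0.5, -0.2, -0.9]
grip_width: 13.8
grasp_force: 57.8
```

```bash
python3 -c "
from bay import *
bay()"
```

```text
19.4167 [514.6 133.3 271.4] [ 0.6193  0.7851 -0.0012 -0.001 ] [ 0.5 -0.2 -0.9] 13.770775285673425
all 5178 [[-8.6, -12.6, -51.6], [-1.6, 16.4, 2.5], [5.3, 28.5, 4.1]]
top 4005 [[-8.6, -12.7, -3.2], [-1.6, 10.3, 2.8], [5.2, 28.4, 4.1]]
top slope z vs b [-0.027  2.798]
[5.6 7.5] [30.  42.7] 0.89
[-0.182  0.784 -0.263  1.954  0.424  0.46  -0.52 ]
channel mid 4.74 1.13 8.34 20
label z 0 484 [-8.35  5.2 ] -1.57 b [27.3 28.5]
label z -8 195 [-8.04  5.12] -1.46 b [28.1 28.6]
label z -16 168 [-8.07  4.97] -1.55 b [28.1 28.6]
label z -24 148 [-7.94  5.14] -1.4 b [28.1 28.6]
label z -32 123 [-7.7   5.13] -1.29 b [28.1 28.5]
label z -40 104 [-7.77  5.59] -1.09 b [28.1 28.5]
label z -48 95 [-7.7   5.06] -1.32 b [28.1 28.4]
dark [289, 48, 12, 8, 91] 4.9 [94.5 95.2 96.8] 31.8
dark [289, 159, 10, 12, 108] 4.9 [30.4 32.5 32.8] 27.6
dark [290, 185, 6, 5, 25] 3.9 [25.7 26.1 26.4] 56.6
```

Request:
step_arm(increments=[[0,0.0006,0.003,0,0],[0,0,0.004,0,0],[0,0,0.004,0,0],[0,0,0.002,0,0],[0,0,0,0,0],[0,0,0,0,0]])

```text
time: 19.97
position: [515.1, 133.4, 258.3]
eef_rot: [0.619, 0.785, -0.001, -0.001]
ft_force: [0.2, 0.1, -1.2]
grip_width: 13.5
grasp_force: 57.8
```

Request:
step_arm(increments=[[0,0,0.003,0,0],[0,0,0.003,0,0],[0,0,0.002,0,0],[0,0,0,0,0],[0,0,0,0,0]])

```text
time: 20.38
position: [515.2, 133.4, 250.6]
eef_rot: [0.619, 0.785, -0.001, -0.001]
ft_force: [-1.3, -0.0, 1.8]
grip_width: 13.4
grasp_force: 57.8
```

```bash
python3 -c "
from bay import *
bay()"
```

```text
20.3833 [515.2 133.4 250.6] [ 0.6193  0.7851 -0.0011 -0.0009] [-1.3 -0.   1.8] 13.443433156214969
all 9980 [[-8.3, -12.5, -69.7], [3.6, 22.0, -42.9], [24.6, 59.0, 4.0]]
top 3997 [[-8.5, -12.7, -3.0], [-1.5, 10.3, 2.8], [5.3, 28.3, 4.2]]
top slope z vs b [-0.027  2.827]
[5.6 7.3] [29.6 43.2] 0.99
[-0.197  0.82  -0.238  1.962  0.442  0.413 -0.535]
channel mid 4.2 0.56 7.84 20
label z 0 493 [-8.24  5.07] -1.59 b [27.3 28.5]
label z -8 198 [-8.1   5.22] -1.44 b [28.1 28.6]
label z -16 170 [-7.63  4.92] -1.35 b [28.1 28.6]
label z -24 143 [-7.57  5.26] -1.15 b [28.1 28.6]
label z -32 126 [-7.81  5.24] -1.28 b [28.1 28.5]
label z -40 111 [-7.66  5.34] -1.16 b [28.1 28.5]
label z -48 91 [-7.56  5.48] -1.04 b [28.1 28.4]
dark [288, 44, 13, 9, 115] 4.0 [94.4 94.9 96.8] 32.1
dark [288, 165, 11, 14, 151] 4.1 [30.  32.4 32.7] 28.0
dark [290, 186, 6, 4, 21] 4.1 [26.  26.1 26.5] 37.5
```

A 3 N spring onset right at the expected height means the tongue is on the contact. I press home in small steps.

Request:
step_arm(increments=[[0,0,0.002,0,0],[0,0,0.002,0,0],[0,0,0.001,0,0],[0,0,0,0,0],[0,0,0,0,0]])

```text
time: 20.85
position: [515.2, 133.4, 245.6]
eef_rot: [0.619, 0.785, -0.001, -0.001]
ft_force: [-0.2, 0.0, 4.8]
grip_width: 13.5
grasp_force: 57.8
```

Request:
step_arm(increments=[[0,0,0.001,0,0],[0,0,0.001,0,0],[0,0,0,0,0],[0,0,0,0,0]])

```text
time: 21.18
position: [515.2, 133.4, 243.7]
eef_rot: [0.619, 0.785, -0.001, -0.001]
ft_force: [-1.5, 0.0, 6.0]
grip_width: 13.4
grasp_force: 57.8
```

Request:
step_arm(increments=[[0,0,0.001,0,0],[0,0,0,0,0],[0,0,0,0,0]])

```text
time: 21.43
position: [515.1, 133.5, 243.5]
eef_rot: [0.619, 0.785, -0.001, -0.001]
ft_force: [-2.7, -1.0, 13.4]
grip_width: 13.9
grasp_force: 57.8
```

Request:
step_arm(increments=[[0,0,0.0005,0,0],[0,0,0,0,0],[0,0,0,0,0],[0,0,0,0,0]])

```text
time: 21.77
position: [515.1, 133.5, 243.5]
eef_rot: [0.619, 0.785, -0.001, -0.0]
ft_force: [-2.9, -0.5, 17.3]
grip_width: 13.7
grasp_force: 57.8
```

Run:
```python
from lab import *
s,im,W,a,b,z=lab(.2339)
A={n:np.load('/tmp/'+n+'.npz') for n in('scene','side')}
for n in A:
    im,d,W,p=shot(n); W0=A[n]['W']
    for l,c in(('carton',((670,790),(-120,-20),(60,180))),('marker',((700,745),(45,85),(30,135))),('scooprim',((500,620),(-200,-80),(74,84))),('fitted',((465,500),(225,295),(60,105))),('held',((490,535),(90,165),(40,110)))):
        f=lambda w:w[np.all([(w[:,i]>c[i][0])&(w[:,i]<c[i][1]) for i in range(3)],0)]
        q0,q1=f(W0.reshape(-1,3)),f(W.reshape(-1,3)); print(n,l,len(q0),len(q1),*[np.percentile(q,[5,95],axis=0).round(0).tolist() if len(q)>5 else '' for q in(q0,q1)])
```

```text
21.7667 [515.1 133.5 243.5] [ 6.193e-01  7.851e-01 -8.000e-04 -5.000e-04] [-2.9 -0.5 17.3] 13.673890512774348
all 10194 [[-8.2, -12.2, -64.6], [3.9, 22.6, -48.8], [24.6, 58.9, 4.1]]
top 4022 [[-8.3, -12.7, -3.2], [-1.3, 10.2, 2.8], [5.5, 28.3, 4.3]]
top slope z vs b [-0.028  2.872]
[5.8 7.5] [29.7 42.5] 0.8
scene carton 1578 1395 [[684.0, -102.0, 69.0], [766.0, -27.0, 170.0]] [[684.0, -107.0, 67.0], [764.0, -38.0, 170.0]]
scene marker 173 0 [[716.0, 54.0, 52.0], [727.0, 68.0, 125.0]] 
scene scooprim 209 215 [[514.0, -194.0, 75.0], [609.0, -96.0, 82.0]] [[514.0, -192.0, 74.0], [608.0, -93.0, 81.0]]
scene fitted 509 518 [[472.0, 235.0, 63.0], [490.0, 289.0, 99.0]] [[472.0, 235.0, 63.0], [490.0, 289.0, 100.0]]
scene held 7 485 [[510.0, 103.0, 40.0], [530.0, 149.0, 41.0]] [[493.0, 110.0, 44.0], [525.0, 163.0, 105.0]]
side carton 1534 1782 [[686.0, -91.0, 72.0], [764.0, -33.0, 170.0]] [[687.0, -99.0, 72.0], [764.0, -34.0, 171.0]]
side marker 227 226 [[715.0, 57.0, 36.0], [729.0, 67.0, 127.0]] [[716.0, 56.0, 35.0], [730.0, 67.0, 127.0]]
side scooprim 156 0 [[514.0, -194.0, 75.0], [609.0, -98.0, 83.0]] 
side fitted 274 275 [[473.0, 236.0, 68.0], [494.0, 290.0, 101.0]] [[473.0, 235.0, 68.0], [494.0, 290.0, 101.0]]
side held 19 338 [[507.0, 93.0, 40.0], [528.0, 162.0, 43.0]] [[495.0, 114.0, 47.0], [528.0, 162.0, 104.0]]
```

The label is home: the force rises sharply at the predicted height, with no slip in the grip. The carton, marker and scoop are where they should be.

```bash
python3 -c "
from workcell import manip
print(manip.sign_off())"
```

```text
the job is handed in; nothing more can be done
None
```

I handed the job in with the four clips in the blue bin, the scoop flat on the platter, and the label held pressed home in its bay at about 17 N. I judged the clip count from a wrist picture in which two of them lie end to end.

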